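Drag the gouge tray out with the hook until its catch holds

TASK

Pick up the yellow-handled hook from its stand, put its prong down into the red eye of the red-fronted tray, and with the hook alone drag that tray out of the plywood rack until the hidden spring catch in the rack clicks into the tray's notch; feel for it, and pull gently, never with more than 20 N and never with the gripper on the tray. Then unhook and lay the hook back on its stand as it was, leaving the green tray and everything else where they are.

Things in the scene. Friction and masses are not known exactly. Their poses are not given: they have to be found in the camera images.
- hook: Pull hook, 120 g. Yellow handle block 120 (x) x 22 (y) x 26 (z) mm, origin at the centre of its underside. A 7 mm steel rod leaves its +x end 13 mm above the underside, runs to x = 132 mm, then turns down as a prong that rakes slightly back to its tip (126, 0, -34.5) mm. Grip the handle's middle from above across y (22 mm), with 40 N or more: the pull tries to turn it.
- hook_tip (a point): Lowest point of the hook's prong, at (126, 0, -34.5) mm in the hook's frame; same axes as the hook.
- stand: Dark wooden stand fixed to the bench, base 130 x 60 mm, origin centre of underside. Two posts at x = -46 and +46 mm (18 mm long) carry the hook's handle with its underside at z = 50 mm, between cheeks 32 mm apart in y that rise to z = 60; open between the posts for fingers. The hook starts here, origin at (0, 0, 50) mm, axes as the stand's, prong hanging beyond the +x end.
- rack: Plywood rack fixed to the bench, 220 (x) x 288 (y) x 97 mm (z), origin centre of underside. Two bays side by side (centres y = +69 and -69 mm, 126 mm wide, 85 mm high), no floor: the trays slide on the bench. The bays open to the rack's -x, the way the trays pull out. Either tray may be in either bay.
- tray_red: Loose red-fronted tray of gouges, 200 (x) x 120 (y) x 45 mm, 0.4 to 0.65 kg, origin centre of underside, front at -x. Slides along the rack's x, 3 mm play each side. Its covered rear carries a hump, a notch, then a rigid stop that cannot pass the catch. Sliding takes 1 to 5 N; the hump 4 to 9 N more, then the pull drops as the catch falls in the notch (5 mm play).
- tray_red_eye (a point): Centre of the red tray's eye: a flat, horizontal red-painted steel ring of 6 mm wire (hole 18 mm, outside 30 mm) at mid-height 25 mm above the bench, its centre 40 mm in front of the tray's front. Axes as the tray. The prong goes down through it with the rod above; the prong tip may go down to about 8 mm above the bench.
- tray_green: The other tray, same make and size but with a green front and eye; it stays where it is.
- catch (a joint): Lift (m) of the hidden catch's spring roller under the rack's roof. 0: free, hump not yet there; 0.006: on the hump's crest; 0.003: clicked into the notch. The hump meets it after 40 to 100 mm of pull, differently each time; the crest comes 12 mm after first contact, the notch's middle 8 mm after the crest, the rigid stop 2 mm later.
- jar: amber glass jar with steel lid, 64 mm across, 90 mm tall, standing on the rack's roof; a bystander
- paint_can: blue can, 72 mm across, 85 mm tall, standing on the rack's roof; a bystander
- glue: white glue bottle, 52 mm across, 160 mm tall; a bystander
- mug: white mug, 76 mm across, 90 mm tall; a bystander
- screwdriver: screwdriver lying on the bench; a bystander
- hammer: hammer lying on the bench; a bystander
- sander: cork sanding block with a wooden grip, 110 x 60 x 42 mm; a bystander
There are look-alikes about, which are no part of the job. There is more than one size of the hook; the job needs the larger. What is shaped like the stand but purple is not meant.

How it is judged:
On the way, in this order (a step that is already met when the one before it is completed fails the run):
1. the prong is down in the red tray's eye (horizontal distance between hook_tip and tray_red_eye below 0.014 m and z of hook_tip in the frame of tray_red_eye below -0.005 m), for 0.1 s.
2. dragged by the hook, the red tray's hump lifts the catch roller (all of step 1 and value of joint catch above 0.0045 m).
3. the catch has dropped into the tray's notch (value of joint catch between 0.0018 and 0.0042 m and distance of tray_red from where it was at the start of the episode above 0.035 m), for 0.2 s.
4. the hook is back on its stand (x of hook in the frame of stand between -0.015 and 0.015 m and y of hook in the frame of stand between -0.008 and 0.008 m and z of hook in the frame of stand between 0.046 and 0.054 m and angle between hook's own z axis and vertical below 0.1 rad and linear speed of hook below 0.02 m/s), for 0.1 s.
At the end, for the whole second after the job is handed in: The red tray rests pulled out over 35 mm with the catch in its notch (roller lift 1.8 to 4.2 mm). The hook rests released on its stand, either way round: underside at 50 mm within 4 mm, within 15 mm lengthwise and 8 mm sideways of centre, upright within 0.1 rad (all of step 3 and all of step 4 and linear speed of tray_red below 0.01 m/s); the robot touches nothing.
It fails at once if the hook loads the red tray with more than 20 N (contact force between hook and tray_red above 20 N).
It fails at once if the gripper or arm touches the red tray (contact force between the arm and tray_red above 0.5 N).
It fails at once if the fingers touch the red tray (contact force between the fingers and tray_red above 0.5 N).
It fails at once if the green tray is moved by more than 10 mm (distance of tray_green from where it was at the start of the episode above 0.01 m).
It fails at once if a bystander is moved by more than 30 mm (distance of any of jar, paint_can, glue, mug, screwdriver, hammer, sander from where it was at the start of the episode above 0.03 m).
It also fails if it takes over 72 s, if anything falls off the work surface, if the arm or the gripper's body presses on something with over 40 N, if the wrist force passes 120 N, or if a joint passes its speed limit or range.

ROBOT

A 6-joint arm with a two-finger parallel gripper is mounted at the origin on the work surface. World frame = base frame: x ahead of the robot, y to its left, z up, the work surface at z = 0. Lengths are in m, angles in rad, forces in N, time in s.
With the tool pointing down it reaches from about 0.35 to 0.975 m from the base axis. Payload 4.9 kg.
Tool frame: the origin (TCP) lies on the centre line of the jaws, within the pads' length; the fingertips stand manip.tip_reach ahead of it and the grasp point (between the pads) is the TCP (manip.tip_reach is the distance from the TCP to the fingertips, in m); z points along the fingers, y is the line along which they close (so a half turn about z gives the same grasp; the last joint's range is limited). The gripper opens to 85 mm and grips with 20 to 120 N. Pads are 22 mm wide; open, the fingers measure 114 mm over their backs; the gripper's body (76 mm by 85 mm) begins 54 mm behind the grasp point. The pads swing forward as they close: fully open they stand 13 mm farther back than shut.
Start: joints at [-1.335, 0.053, 1.613, -0, 1.476, -0.119], TCP at [0.217, -0.586, 0.25] pointing down, gripper open.
Joint ranges: [-3.01, 3.01], [-1.01, 2.22], [0.06, 2.58], [-1.02, 4.17], [0.09, 2.62], [-3.14, 3.14]. Speed limits (rad/s): [2.57, 2.57, 3.14, 3.14, 3.14, 3.14].

INTERFACE

Orientations are given as a unit quaternion [w, x, y, z].
In Python, from plant import manip gives the robot as it stands. The module is installed in compiled form; this text tells all that it offers.
- The arm moves only by the tool move_arm, never from a script. Its argument "rows" is a list of rows, each a list of 7 numbers: the shift along the tool's x, y, z in cm, then the turn, a rotation vector about the tool's x, y, z in degrees, then the opening, from -1 (shut) to 1 (fully open). In form: [[tx, ty, tz, ax, ay, az, jaw], ...]. A call has 1 to 20 rows; each row shifts and turns the commanded pose from where the row before left it, along the tool's axes as they then stand; what a row does not reach is not made up. A row lasts 1/12 s, in which the tool goes at most 41.7 mm and 7.16 degrees, less where a joint would pass 70% of its speed; a pose out of reach is approached as far as the arm can. A call is refused whole if a number of a shift passes 4.17 or a number of a turn 7.16, either way. A call with a gripper value outside its range is refused whole. The fingers move at their own pace and stop on an object; the grip force is fixed at half the most. Time passes only in rows, so rows that do not move let the fingers close. It gives the time, the measured TCP pose, the force, the opening and the grip force at its end, in the units of the state.
- manip.state(): the state, without advancing time (a new reading comes with each control period).
- manip.grab_frame(name): name is "scene" or "top" or "wrist"; returns a dict with "img" (400x640x3 uint8, blue, green, red), "mtx" (3x3 intrinsics, pixels), "R" (3x3) and "t" (3): a world point X has camera coordinates R X + t. Camera axes: x right, y down, z forward; pixel columns grow to the right and rows downward; lengths in m; the calibration is good to about 2 mm. A picture is of the moment at which its call begins. There is no depth.
- manip.job_done(): hands the job in; it is judged then, once.
The state is a dict: "time": time; "joint_pos": joint angles; "joint_vel": joint speeds; "joint_efforts": joint torques, N m; "tool_pos": TCP position; "tool_rot": TCP orientation; "contact_force": force on the tool from outside, world axes, zero at the start; "ft_torque": the same for the moment, N m; "gripper_width": opening from 0.0 (shut) to 1.0 (fully open); "grasp_force": force on a finger pad.
Only numpy, scipy, OpenCV 4.12 (cv2) and the standard library are available. Lean on these libraries where they do the work, as an engineer would, in place of code of your own. Each camera call takes 0.05 s, during which the arm holds its last target. There are 200 camera calls.

## Working session

There is one attempt and no reset: what is moved stays moved. The work goes in short steps, Python scripts to look and compute and a tool call to move; the robot and the scene stay as the last step left them, time stands still between calls to the robot, and variables do not carry over. Pictures are saved under pics/ and viewed, at most 10 in all, crops included, and the job is handed in when it is done.

Besides the shell and the picture viewer there is one more tool, called after "Request:" in YAML: its name, and indented under it one key for each argument. move_arm: Moves the arm, as the interface text tells. Its arguments: {"type":"object","properties":{"rows":{"type":"array","items":{"type":"array","items":{"type":"number"}}}},"required":["rows"]}

```bash
mkdir -p pics
python3 - <<'E'
from plant import manip
import cv2,numpy as np
s=manip.state()
for k in s: print(k,s[k])
print(manip.tip_reach)
for n in("scene","top"):
    f=manip.grab_frame(n); np.savez(f"pics/{n}0.npz",**f)
    cv2.imwrite(f"pics/{n}0.png",f["img"]); print(n,f["mtx"].tolist(),(-f["R"].T@f["t"]).tolist(),f["R"].tolist())
E
```

```text
time 0.0
joint_pos [-1.33498792e+00  5.33721626e-02  1.61428929e+00 -2.10395565e-05
  1.47601923e+00 -1.18998862e-01]
joint_vel [ 0.00086729 -0.00043602  0.00141324  0.0008142   0.00019955  0.00213951]
joint_efforts [ 2.50137109e-04 -3.93683088e+01 -3.70175314e+01 -1.63392447e-04
  6.89040899e-03 -3.03041453e-06]
tool_pos [ 0.21698864 -0.58549689  0.24905631]
tool_rot [-1.04162164e-03  9.84304488e-01  1.76475451e-01 -7.13943497e-05]
contact_force [ 0.73645153  0.15759111 -0.3463405 ]
ft_torque [ 0.01902894 -0.02010022 -0.03056168]
grasp_force 0.0
gripper_width 0.9973414193981135
0.019
scene [[408.0736569426091, 0.0, 317.7660185673307], [0.0, 408.0736569426091, 198.5901150226403], [0.0, 0.0, 1.0]] [1.2614570792114042, 0.9596673098020013, 0.8201412424444886] [[-0.7736382303451199, 0.6335601127874256, 0.00924510861245744], [0.34544162192585864, 0.4339595649469654, -0.8320752260656922], [-0.531181677385152, -0.6405315600935094, -0.5545857428157266]]
top [[400.03638521213173, 0.0, 325.6144581716544], [0.0, 400.03638521213173, 198.85230925536706], [0.0, 0.0, 1.0]] [0.36642548784762174, 0.10961680614305816, 1.2751914446259025] [[0.024807517092559822, -0.9995727580153478, -0.015456019192961698], [-0.982564466973659, -0.021529898342486004, -0.1846714155415815], [0.18425974963749303, 0.01976777455742206, -0.9826787775018728]]
```

View pics/top0.png

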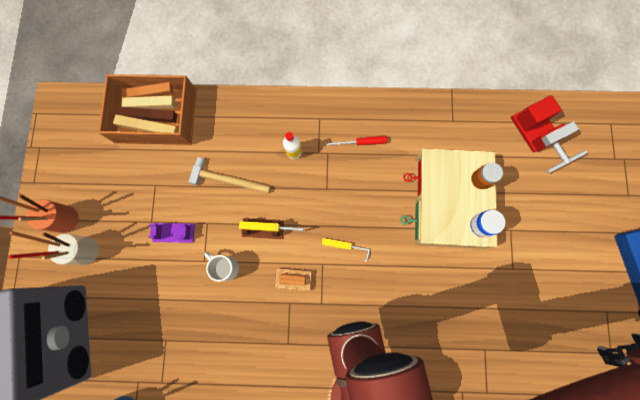

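View pics/scene0.png

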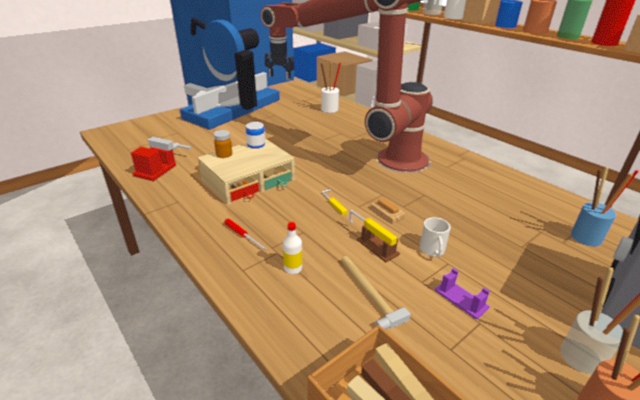

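Top view: the hook lies on its dark stand at about (262,227) with its prong pointing right. The red eye is at about (410,177) and the green eye at (408,219). The small hook lies loose at (345,247). I'll enlarge crops.

Run:
```python
import cv2,numpy as np
i=cv2.imread("pics/top0.png")
a=cv2.resize(i[205:250,230:310],None,fx=8,fy=8,interpolation=cv2.INTER_CUBIC)
b=cv2.resize(i[140:256,395:515],None,fx=5,fy=5,interpolation=cv2.INTER_CUBIC)
cv2.imwrite("pics/c1.png",a);cv2.imwrite("pics/c2.png",b)
i=cv2.imread("pics/scene0.png")
cv2.imwrite("pics/c3.png",cv2.resize(i[180:270,310:430],None,fx=6,fy=6,interpolation=cv2.INTER_CUBIC))
```

```text
(no output)
```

View pics/c1.png

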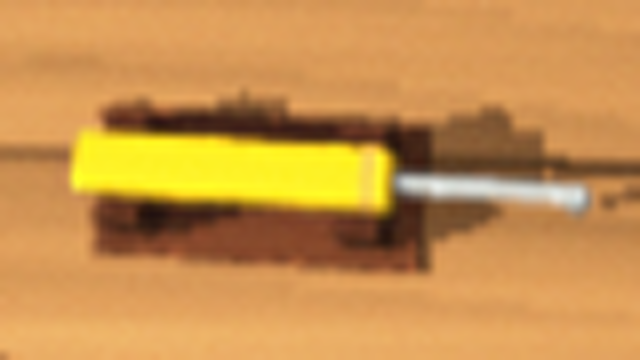

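View pics/c2.png

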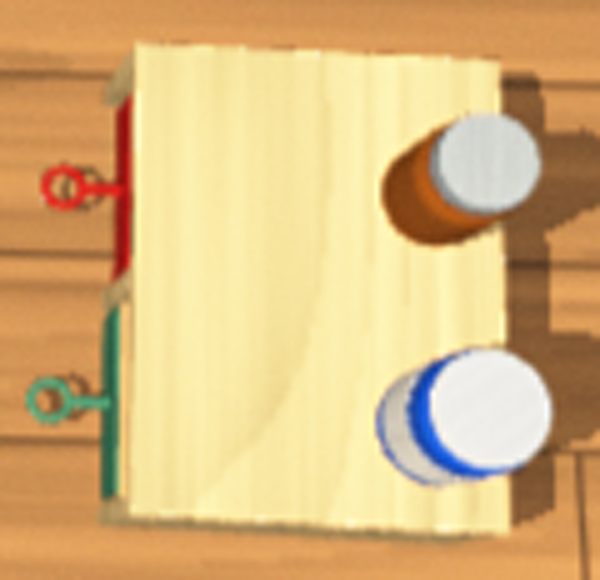

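View pics/c3.png

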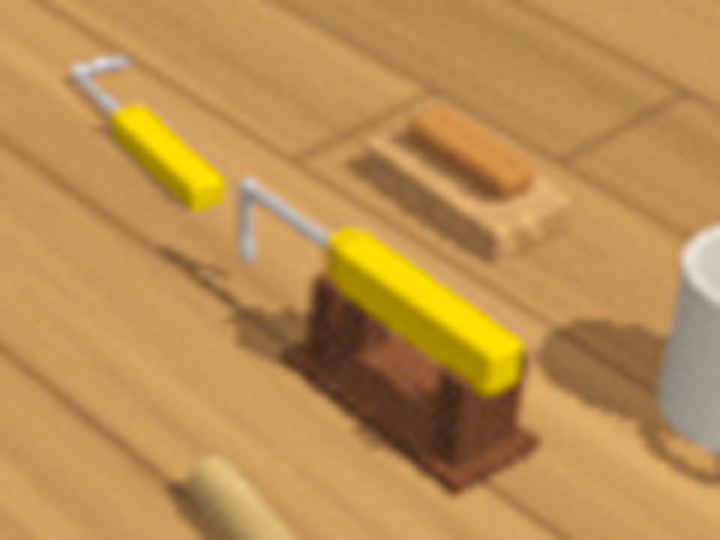

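Crops: the handle's top back corners are at (78,130) and (72,190), and the rod elbow is at (578,197) in c1. The red eye centre is at (65,188) in c2, with roof corners (135,43), (500,62), (510,530) and (130,515). In c3 the prong tip is at (248,258), the elbow at (248,183) and the handle corners at (350,230), (524,346), (487,362). Next I'll fit poses to these.

```bash
cat > h.py <<'E'
import numpy as np,cv2
from scipy.optimize import least_squares
def load(n): return dict(np.load(f"pics/{n}0.npz"))
def proj(f,X):
    c=f["R"]@np.array(X)+f["t"]; p=f["mtx"]@c; return p[:2]/p[2]
def ray(f,p,z):
    d=f["R"].T@np.linalg.inv(f["mtx"])@np.array([p[0],p[1],1.]); o=-f["R"].T@f["t"]
    return o+d*(z-o[2])/d[2]
def cr(p,s,o): return [(p[0]+.5)/s-.5+o[0],(p[1]+.5)/s-.5+o[1]]
E
python3 - <<'E'
from h import *
T,S=load("top"),load("scene")
c1=lambda *p:cr(p,8,(230,205)); c2=lambda *p:cr(p,5,(395,140)); c3=lambda *p:cr(p,6,(310,180))
def fit(obs,x0):
    def w(q,P):
        c,s=np.cos(q[2]),np.sin(q[2]); return [q[0]+c*P[0]-s*P[1],q[1]+s*P[0]+c*P[1],P[2]]
    r=lambda q:np.concatenate([proj(f,w(q,P))-p for f,p,P in obs])
    s=least_squares(r,x0,loss="soft_l1"); print(s.x,np.degrees(s.x[2])); print(np.round(r(s.x).reshape(-1,2),1).tolist())
    return s.x
m=1e-3
# hook: x axis toward -y => yaw ~ -90deg; hook +y -> world +x
ho=[(T,c1(78,130),[-60*m,11*m,76*m]),(T,c1(72,190),[-60*m,-11*m,76*m]),(T,c1(577,197),[132*m,0,63*m]),
 (S,c3(248,183),[132*m,0,65*m]),(S,c3(248,258),[126*m,0,16*m])]
hs=[(S,c3(524,346),[-60*m,-11*m,76*m]),(S,c3(487,362),[-60*m,11*m,76*m]),(S,c3(350,230),[60*m,-11*m,76*m]),(S,c3(330,240),[60*m,11*m,76*m])]
fit(ho[:3],[.28,.28,-1.57]); fit(ho[3:]+hs,[.28,.28,-1.57]); fit(ho+hs,[.28,.28,-1.57])
ra=[(T,c2(135,43),[-.11,.144,.097]),(T,c2(500,62),[.11,.144,.097]),(T,c2(510,528),[.11,-.144,.097]),(T,c2(130,515),[-.11,-.144,.097])]
q=fit(ra,[.4,-.2,-1.57])
for n,p in(("red",c2(65,188)),("green",c2(50,400))):
    X=ray(T,p,.025); d=X[:2]-q[:2]; c,s=np.cos(q[2]),np.sin(q[2]); print(n,X,"in rack",c*d[0]+s*d[1],-s*d[0]+c*d[1])
    print("scene px",proj(S,X))
for n,p,z in (("mug",(220,268),.09),("sander",(295,279),.04),("smallhook",(345,247),.01),("hammerend",(270,188),.01),("glue",(289,136),.16),("sdtip",(328,146),.01)): print(n,ray(T,p,z).round(3))
E
```

```text
[ 0.50390861  0.33469031 -1.61438598] -92.49750340661706
[[-0.2, 0.1], [-0.3, -0.2], [0.5, 0.0]]
[ 0.50545608  0.33694457 -1.63056422] -93.4244480988531
[[-0.1, 0.1], [0.3, 0.7], [-0.3, -0.0], [0.3, 0.1], [0.8, -0.8], [-1.2, -0.0]]
[ 0.50429653  0.33583441 -1.62184804] -92.92504744208944
[[-0.6, -0.2], [-0.6, -0.5], [0.1, 0.2], [-0.3, -0.1], [0.0, 0.5], [-0.3, -0.5], [0.5, -0.3], [0.7, -1.1], [-1.3, -0.3]]
[ 0.60462614 -0.26241217 -1.59950871] -91.64509843734113
[[0.1, -0.1], [-0.3, -0.6], [0.0, 1.2], [0.2, -0.2]]
red [ 0.6771328  -0.12601437  0.025     ] in rack -0.138423127858693 0.06856100844374269
scene px [249.18627275 195.38182735]
green [ 0.54001344 -0.11485856  0.025     ] in rack -0.14563786283290525 -0.06882210463815144
scene px [282.69326684 184.04743331]
mug [0.376 0.438 0.09 ]
sander [0.349 0.221 0.04 ]
smallhook [0.451 0.07  0.01 ]
hammerend [0.635 0.316 0.01 ]
glue [0.76  0.244 0.16 ]
sdtip [0.781 0.132 0.01 ]
```

Request:
move_arm:
  rows:
    - [0,0,0,0,0,-6.68,1]
    - [0,0,0,0,0,-6.68,1]
    - [0,0,0,0,0,-6.68,1]
    - [0,0,0,0,0,-6.68,1]
    - [0,0,0,0,0,-6.68,1]
    - [0,0,0,0,0,-6.68,1]
    - [0,0,0,0,0,-6.68,1]
    - [0,0,0,0,0,-6.68,1]
    - [0,0,0,0,0,-6.68,1]
    - [0,0,0,0,0,-6.68,1]
    - [3.3,1.4,0,0,0,0,1]
    - [3.3,1.4,0,0,0,0,1]
    - [3.3,1.4,0,0,0,0,1]
    - [3.3,1.4,0,0,0,0,1]
    - [3.3,1.4,0,0,0,0,1]
    - [3.3,1.4,0,0,0,0,1]
    - [3.3,1.4,0,0,0,0,1]
    - [3.3,1.4,0,0,0,0,1]
    - [3.3,1.4,0,0,0,0,1]
    - [3.3,1.4,0,0,0,0,1]

```text
time: 1.77
tool_pos: [0.3737, -0.2617, 0.2499]
tool_rot: [-0.0, 0.725, 0.689, 0.0]
contact_force: [0.9, -1.0, -1.2]
gripper_width: 1.004
grasp_force: 0.0
```

Request:
move_arm:
  rows:
    - [3.3,1.4,0,0,0,0,1]
    - [3.3,1.4,0,0,0,0,1]
    - [3.3,1.4,0,0,0,0,1]
    - [3.3,1.4,0,0,0,0,1]
    - [3.3,0.3,0,0,0,0,1]
    - [3.3,0.3,0,0,0,0,1]
    - [3.3,0.3,0,0,0,0,1]
    - [3.3,0.3,0,0,0,0,1]
    - [3.3,0.3,0,0,0,0,1]
    - [3.3,0.3,0,0,0,0,1]
    - [3.3,0.3,0,0,0,0,1]
    - [3.3,0.3,0,0,0,0,1]
    - [3.3,0.3,0,0,0,0,1]
    - [3.3,0.3,0,0,0,0,1]
    - [3.3,0.3,0,0,0,0,1]
    - [0,0,0,0,0,0,1]

```text
time: 3.1
tool_pos: [0.4868, 0.2308, 0.2496]
tool_rot: [-0.001, 0.723, 0.691, 0.0]
contact_force: [-0.6, -0.0, -0.6]
gripper_width: 0.998
grasp_force: 0.0
```

Request:
move_arm:
  rows:
    - [3.5,0.4,0,0,0,0,1]
    - [3.5,0.4,0,0,0,0,1]
    - [3.6,0.4,0,0,0,0,1]
    - [0,0,2,0,0,0,1]
    - [0,0,3,0,0,0,1]
    - [0,0,0,0,0,0,1]
    - [0,0,0,0,0,0,1]

```text
time: 3.68
tool_pos: [0.503, 0.3307, 0.1977]
tool_rot: [-0.001, 0.725, 0.689, -0.003]
contact_force: [0.5, 0.8, 0.7]
gripper_width: 1.002
grasp_force: 0.0
```

Run:
```python
from plant import manip
import numpy as np,cv2
from h import *
f=manip.grab_frame("wrist"); np.savez("pics/wrist0.npz",**f)
s=manip.state(); print(s["tool_pos"],s["tool_rot"])
cv2.imwrite("pics/w0.png",f["img"])
q=[.5043,.3358,np.radians(-92.9)]
c,s_=np.cos(q[2]),np.sin(q[2])
for P in ([-.06,.011,.076],[-.06,-.011,.076],[.06,.011,.076],[.06,-.011,.076],[.132,0,.063],[.126,0,.0155]):
    print(P,proj(f,[q[0]+c*P[0]-s_*P[1],q[1]+s_*P[0]+c*P[1],P[2]]).round(1))
```

```text
[0.50414751 0.33112254 0.19996263] [-2.09267840e-04  7.24749809e-01  6.89011591e-01 -8.35168781e-04]
[-0.06, 0.011, 0.076] [336.1 115.9]
[-0.06, -0.011, 0.076] [305.7 115.8]
[0.06, 0.011, 0.076] [333.7 263.4]
[0.06, -0.011, 0.076] [307.5 263.4]
[0.132, 0, 0.063] [320.5 324.6]
[0.126, 0, 0.0155] [320.5 290.7]
```

View pics/w0.png

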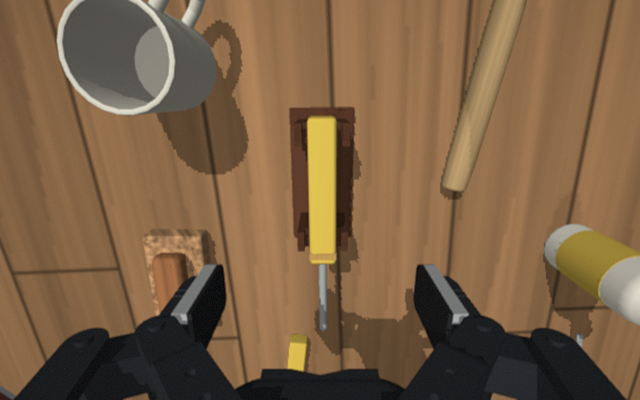

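Wrist view: the handle spans columns 307–336 and rows 116–263, with the elbow at (323,327), all within 1–2 px of the prediction. Descending.

Request:
move_arm:
  rows:
    - [0.5,0.1,2,0,0,0,1]
    - [0,0,3,0,0,0,1]
    - [0,0,3,0,0,0,0.4]
    - [0,0,3,0,0,0,0.4]
    - [0,0,1.7,0,0,0,0.2]
    - [0,0,1.0,0,0,0,0.2]
    - [0,0,0,0,0,0,0.2]
    - [0,0,0,0,0,0,0]
    - [0,0,0,0,0,0,-1]
    - [0,0,0,0,0,0,-1]
    - [0,0,0,0,0,0,-1]
    - [0,0,0,0,0,0,-1]
    - [0,0,0,0,0,0,-1]
    - [0,0,0,0,0,0,-1]
    - [0,0,0,0,0,0,-1]

```text
time: 4.98
tool_pos: [0.5075, 0.3375, 0.0662]
tool_rot: [0.001, 0.725, 0.689, 0.002]
contact_force: [-0.4, 0.0, 6.8]
gripper_width: 0.248
grasp_force: 60.0
```

Request:
move_arm:
  rows:
    - [0,0,-1,0,0,0,-1]
    - [0,0,-2,0,0,0,-1]
    - [0,0,-3,0,0,0,-1]
    - [0,0,-3,0,0,0,-1]
    - [0,0,-3,0,0,0,-1]
    - [0,0,0,0,0,0,-1]
    - [0,0,0,0,0,0,-1]

```text
time: 5.57
tool_pos: [0.5069, 0.3373, 0.1867]
tool_rot: [0.001, 0.725, 0.689, 0.003]
contact_force: [0.2, 0.1, -1.1]
gripper_width: 0.251
grasp_force: 59.1
```

```bash
cat >> h.py <<'E'
def tool():
    from plant import manip
    from scipy.spatial.transform import Rotation as Ro
    s=manip.state(); q=s["tool_rot"]; return np.array(s["tool_pos"]),Ro.from_quat([q[1],q[2],q[3],q[0]]).as_matrix(),s
E
python3 - <<'E'
from plant import manip
from h import *
f=manip.grab_frame("wrist"); cv2.imwrite("pics/w1.png",f["img"][100:400]); np.savez("pics/w10.npz",**f)
p,R,s=tool(); print(p,R.round(3).tolist(),s["contact_force"],s["ft_torque"])
# tool coords of hook if tool-aligned: x_hook = -x_tool, y_hook=+y_tool, z up = -z_tool
for P in ([-.06,.011,.026],[-.06,-.011,.026],[.06,.011,.026],[.06,-.011,.026],[.132,0,.013],[.126,0,-.0345]):
    X=p+R@np.array([-P[0],P[1],-(P[2]-.0145)]); print(P,proj(f,X).round(1)-[0,100])
E
```

```text
[0.50572744 0.33668856 0.18404208] [[0.05, 0.999, 0.001], [0.999, -0.05, 0.001], [0.001, 0.001, -1.0]] [-1.53286069 -0.10837726 -2.11444942] [-0.02418384  0.0423061  -0.0115649 ]
[-0.06, 0.011, 0.026] [345.7  54.9]
[-0.06, -0.011, 0.026] [283.5  54.9]
[0.06, 0.011, 0.026] [339.3 311.2]
[0.06, -0.011, 0.026] [292.1 311.4]
[0.132, 0, 0.013] [316.3 385.7]
[0.126, 0, -0.0345] [316.5 303.7]
```

View pics/w1.png

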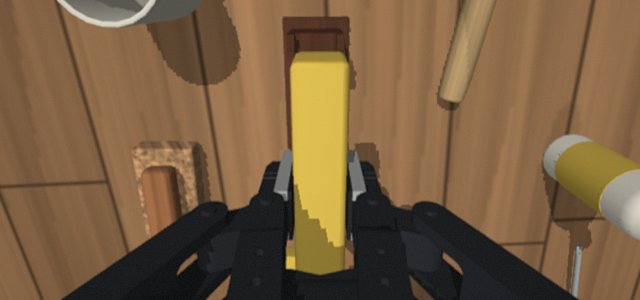

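The hook is held square, and the handle shows centred between the pads (columns 294–347). Transporting it to above the red eye.

Request:
move_arm:
  rows:
    - [0,0,0,0,0,-1.3,-1]
    - [-3.3,1.85,0,0,0,0,-1]
    - [-3.3,1.85,0,0,0,0,-1]
    - [-3.3,1.85,0,0,0,0,-1]
    - [-3.3,1.85,0,0,0,0,-1]
    - [-3.3,1.85,0,0,0,0,-1]
    - [-3.3,1.85,0,0,0,0,-1]
    - [-3.3,1.85,0,0,0,0,-1]
    - [-3.3,1.85,0,0,0,0,-1]
    - [-3.3,1.85,0,0,0,0,-1]
    - [-3.3,1.85,0,0,0,0,-1]
    - [0,0,2.3,0,0,0,-1]
    - [0,0,2.3,0,0,0,-1]
    - [0,0,2.3,0,0,0,-1]
    - [0,0,0,0,0,0,-1]
    - [0,0,0,0,0,0,-1]
    - [0,0,0,0,0,0,-1]

```text
time: 7.03
tool_pos: [0.6815, 0.0019, 0.1142]
tool_rot: [-0.0, 0.717, 0.698, -0.0]
contact_force: [-0.2, -0.9, -1.0]
gripper_width: 0.247
grasp_force: 59.1
```

Run:
```python
from plant import manip
from h import *
p,R,s=tool(); print(p,R.round(3).tolist(),s["contact_force"],s["ft_torque"])
E_=[.6771,-.1260,.025]
out=[]
for n in("scene","top"):
    f=manip.grab_frame(n); np.savez(f"pics/{n}B0.npz",**f)
    u=np.array(proj(f,E_)).astype(int); o=u-[30,30]
    if n=="scene": o=u-[22,33]
    print(n,"origin",o,"eye",proj(f,E_))
    for P in ([.132,0,.013],[.126,0,-.0345]):
        print(P,proj(f,p+R@np.array([-P[0],P[1],-(P[2]-.0145)])).round(1))
    out.append(cv2.resize(f["img"][o[1]:o[1]+60,o[0]:o[0]+66],None,fx=6,fy=6,interpolation=cv2.INTER_CUBIC))
cv2.imwrite("pics/e1.png",np.hstack(out))
```

```text
[0.68147958 0.00187189 0.11423753] [[0.027, 1.0, -0.001], [1.0, -0.027, 0.0], [0.0, -0.001, -1.0]] [-0.24340545 -0.90025666 -0.95981177] [0.00629875 0.0164857  0.03150905]
scene origin [227 162] eye [249.19638785 195.38040895]
[0.132, 0, 0.013] [246.2 173.6]
[0.126, 0, -0.0345] [248.3 186.1]
top origin [377 147] eye [407.59562857 177.20986937]
[0.132, 0, 0.013] [414.4 170. ]
[0.126, 0, -0.0345] [409.4 173.8]
```

View pics/e1.png

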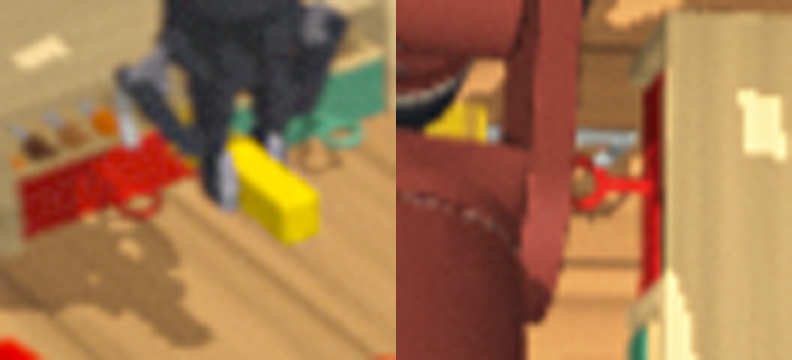

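Right panel (top view): the elbow is at about (416,170), the prong runs down to about (411.5,173), and the ring's right edge is near 412. Left panel: the red ring is at about (250,195), partly hidden. I'll read the exact pixels numerically.

Run:
```python
from h import *
a=load("topB")["img"].astype(int); b=load("top")["img"].astype(int)
def show(i):
    for r in range(166,184):
        print(r,"".join("R" if p[2]>1.8*max(p[0],p[1]) and p[2]>120 else ("G" if p[0]>100 and p.max()-p.min()<45 else ("d" if p[2]<1.25*p[0]+15 else ".")) for p in i[r,398:424]))
show(a);print("orig");show(b)
```

```text
166 ..RRRRRRR.................
167 ..RRRRRRR.................
168 ..RRRRRRR.................
169 ..RRRRRRRGGGGGGGGGG.......
170 ..RRRRRRRGGGGGGGGGG.......
171 ..RRRRRRR.....dGGG...RR...
172 RRRRRRRRR....GGGd...RRR...
173 RRRRRRRRRRR.GGGG....RRR...
174 RRRRRRRRRRRR.GG.....RRR...
175 RRRRRRRRR..RRR......RRR...
176 RRRRRRRR....RRRRRRRRRRR...
177 .RRRRRRR....RRRRRRRRRRR...
178 .RRRRRRR....RRRRRRRRRRR...
179 .RRRRRRRR..RRR..RR.RRRR...
180 .RRRRRRRRRRRRR......RRR...
181 .RRRRRRRRRRRR.......RRRR..
182 .RRRRRRR............RRR...
183 RRRRRRRR............RRR...
orig
166 ....................RRR...
167 ....................RRR...
168 ....................RRR.d.
169 ....................RRR...
170 ....................RRR...
171 ....................RRR...
172 ....................RRR...
173 .......RRRRR........RRR...
174 ......RRRRRRRR......RRR...
175 .....RRR..RRRR......RRR...
176 .....RRR....RRRRRRRRRRR...
177 .....RR.....RRRRRRRRRRR...
178 .....RRR....RRRRRRRRRRR...
179 ......RRR..RRR..RR.RRRR...
180 ......RRRRRRRR......RRR...
181 .......RRRRRR.......RRR...
182 ....................RRR...
183 ....................RRR...
```

Request:
move_arm:
  rows:
    - [0.2,0,1.5,0,0,0,-1]
    - [0,0,1.5,0,0,0,-1]
    - [0,0,0.3,0,0,0,-1]
    - [0,0,0.3,0,0,0,-1]
    - [0,0,0.2,0,0,0,-1]
    - [0,0,0,0,0,0,-1]
    - [0,0,0,0,0,0,-1]

```text
time: 7.72
tool_pos: [0.6819, 0.0037, 0.0765]
tool_rot: [0.0, 0.717, 0.697, 0.0]
contact_force: [0.2, -0.1, -2.3]
gripper_width: 0.249
grasp_force: 59.1
```

Request:
move_arm:
  rows:
    - [0,0,0.2,0,0,0,-1]
    - [0,0,0.2,0,0,0,-1]
    - [0,0,0,0,0,0,-1]

```text
time: 7.97
tool_pos: [0.6816, 0.0037, 0.0721]
tool_rot: [-0.0, 0.717, 0.697, -0.0]
contact_force: [-0.3, -0.6, -1.6]
gripper_width: 0.246
grasp_force: 59.1
```

Request:
move_arm:
  rows:
    - [0,0,0.2,0,0,0,-1]
    - [0,0,0.2,0,0,0,-1]
    - [0,0,0,0,0,0,-1]

```text
time: 8.22
tool_pos: [0.6813, 0.0037, 0.0677]
tool_rot: [-0.0, 0.717, 0.697, -0.0]
contact_force: [-0.3, -0.7, -1.0]
gripper_width: 0.246
grasp_force: 59.1
```

Request:
move_arm:
  rows:
    - [0,0,0.2,0,0,0,-1]
    - [0,0,0.2,0,0,0,-1]
    - [0,0,0.2,0,0,0,-1]
    - [0,0,0,0,0,0,-1]
    - [0,0,0,0,0,0,-1]

```text
time: 8.63
tool_pos: [0.6815, 0.0037, 0.062]
tool_rot: [-0.0, 0.717, 0.697, -0.0]
contact_force: [0.7, 0.2, -2.5]
gripper_width: 0.248
grasp_force: 59.1
```

Run:
```python
from plant import manip
from h import *
p,R,s=tool(); print(p,s["contact_force"],s["ft_torque"])
f=manip.grab_frame("top");a=f["img"].astype(int)
for P in ([.132,0,.013],[.126,0,-.0345]): print(proj(f,p+R@np.array([-P[0],P[1],-(P[2]-.0145)])).round(1))
for r in range(166,184):
        print(r,"".join("R" if p[2]>1.8*max(p[0],p[1]) and p[2]>120 else ("G" if p[0]>100 and p.max()-p.min()<45 else ("d" if p[2]<1.25*p[0]+15 else ".")) for p in a[r,398:424]))
```

```text
[0.68145522 0.00371191 0.06199396] [ 0.74122939  0.22155592 -2.5395999 ] [-0.00321018  0.05543074 -0.03914589]
[410.4 174.3]
[405.7 177.8]
166 RRRRR.....................
167 RRRRR.....................
168 RRRRR.....................
169 RRRRR.....................
170 RRRRR.....................
171 RRRRR.....................
172 RRRRR.................R...
173 RRRR.GGG..................
174 RRRRGGGGGGGGGGG...........
175 RRRR.GGGGGGGGG............
176 RRRRRRR..GGGG.R.RRRR......
177 RRRRRRR.GGGG.RRRRRRRRRR...
178 RRRRRRR.dGG.RRRRRRRRRRR...
179 RRRR.RRRR..RRR.....RR.....
180 RRRR..RRRRRRRR............
181 RRRR...RRRRRR.............
182 RRRR......................
183 RRRR..................R...
```

Mask: the prong (columns 406–409, rows 177–178) is inside the ring hole. Pulling gently.

Request:
move_arm:
  rows:
    - [0.15,0,0,0,0,0,-1]
    - [0.15,0,0,0,0,0,-1]
    - [0.15,0,0,0,0,0,-1]
    - [0.15,0,0,0,0,0,-1]
    - [0.15,0,0,0,0,0,-1]
    - [0.15,0,0,0,0,0,-1]
    - [0.15,0,0,0,0,0,-1]
    - [0.15,0,0,0,0,0,-1]

```text
time: 9.35
tool_pos: [0.6819, 0.0153, 0.0622]
tool_rot: [0.0, 0.717, 0.697, -0.0]
contact_force: [-0.2, -3.0, -1.0]
gripper_width: 0.247
grasp_force: 59.1
```

Request:
move_arm:
  rows:
    - [0.2,0,0,0,0,0,-1]
    - [0.2,0,0,0,0,0,-1]
    - [0.2,0,0,0,0,0,-1]
    - [0.2,0,0,0,0,0,-1]
    - [0.2,0,0,0,0,0,-1]
    - [0.2,0,0,0,0,0,-1]
    - [0.2,0,0,0,0,0,-1]
    - [0.2,0,0,0,0,0,-1]
    - [0.2,0,0,0,0,0,-1]
    - [0.2,0,0,0,0,0,-1]

```text
time: 10.18
tool_pos: [0.6825, 0.0359, 0.0623]
tool_rot: [0.0, 0.717, 0.697, -0.0]
contact_force: [0.0, -3.6, -1.2]
gripper_width: 0.244
grasp_force: 59.1
```

Request:
move_arm:
  rows:
    - [0.2,0,0,0,0,0,-1]
    - [0.2,0,0,0,0,0,-1]
    - [0.2,0,0,0,0,0,-1]
    - [0.2,0,0,0,0,0,-1]
    - [0.15,0,0,0,0,0,-1]
    - [0.15,0,0,0,0,0,-1]

```text
time: 10.68
tool_pos: [0.6828, 0.0468, 0.0623]
tool_rot: [0.0, 0.717, 0.697, -0.0]
contact_force: [0.1, -2.2, -1.7]
gripper_width: 0.247
grasp_force: 59.1
```

Request:
move_arm:
  rows:
    - [0.15,0,0,0,0,0,-1]
    - [0.15,0,0,0,0,0,-1]
    - [0.15,0,0,0,0,0,-1]
    - [0.15,0,0,0,0,0,-1]

```text
time: 11.02
tool_pos: [0.683, 0.0528, 0.0623]
tool_rot: [0.0, 0.717, 0.697, 0.0]
contact_force: [-0.3, -2.1, -0.9]
gripper_width: 0.246
grasp_force: 59.1
```

Request:
move_arm:
  rows:
    - [0.15,0,0,0,0,0,-1]
    - [0.15,0,0,0,0,0,-1]
    - [0.15,0,0,0,0,0,-1]
    - [0.15,0,0,0,0,0,-1]

```text
time: 11.35
tool_pos: [0.6831, 0.0588, 0.0623]
tool_rot: [-0.0, 0.717, 0.697, -0.0]
contact_force: [-0.6, -2.9, -0.7]
gripper_width: 0.249
grasp_force: 59.1
```

Request:
move_arm:
  rows:
    - [0.15,0,0,0,0,0,-1]
    - [0.15,0,0,0,0,0,-1]
    - [0.15,0,0,0,0,0,-1]
    - [0.15,0,0,0,0,0,-1]

```text
time: 11.68
tool_pos: [0.6833, 0.0648, 0.0623]
tool_rot: [0.0, 0.717, 0.697, 0.0]
contact_force: [-0.5, -2.8, -1.2]
gripper_width: 0.248
grasp_force: 59.1
```

Request:
move_arm:
  rows:
    - [0.15,0,0,0,0,0,-1]
    - [0.15,0,0,0,0,0,-1]
    - [0.15,0,0,0,0,0,-1]
    - [0.15,0,0,0,0,0,-1]

```text
time: 12.02
tool_pos: [0.6835, 0.0708, 0.0623]
tool_rot: [-0.0, 0.717, 0.697, 0.0]
contact_force: [-0.9, -2.2, -1.1]
gripper_width: 0.247
grasp_force: 59.1
```

Request:
move_arm:
  rows:
    - [0.15,0,0,0,0,0,-1]
    - [0.15,0,0,0,0,0,-1]
    - [0.15,0,0,0,0,0,-1]
    - [0.15,0,0,0,0,0,-1]

```text
time: 12.35
tool_pos: [0.6836, 0.0768, 0.0623]
tool_rot: [-0.0, 0.717, 0.697, -0.0]
contact_force: [0.4, -2.2, -1.1]
gripper_width: 0.247
grasp_force: 59.1
```

Request:
move_arm:
  rows:
    - [0.15,0,0,0,0,0,-1]
    - [0.15,0,0,0,0,0,-1]
    - [0.15,0,0,0,0,0,-1]
    - [0.15,0,0,0,0,0,-1]

```text
time: 12.68
tool_pos: [0.6838, 0.0828, 0.0623]
tool_rot: [0.0, 0.717, 0.697, 0.0]
contact_force: [0.1, -2.3, -2.3]
gripper_width: 0.25
grasp_force: 59.1
```

Request:
move_arm:
  rows:
    - [0.15,0,0,0,0,0,-1]
    - [0.15,0,0,0,0,0,-1]
    - [0.15,0,0,0,0,0,-1]
    - [0.15,0,0,0,0,0,-1]

```text
time: 13.02
tool_pos: [0.684, 0.0888, 0.0623]
tool_rot: [-0.0, 0.717, 0.697, -0.0]
contact_force: [-1.1, -2.2, -1.1]
gripper_width: 0.248
grasp_force: 59.1
```

Request:
move_arm:
  rows:
    - [0.15,0,0,0,0,0,-1]
    - [0.15,0,0,0,0,0,-1]
    - [0.15,0,0,0,0,0,-1]
    - [0.15,0,0,0,0,0,-1]

```text
time: 13.35
tool_pos: [0.6839, 0.0929, 0.0618]
tool_rot: [0.001, 0.717, 0.697, -0.002]
contact_force: [0.4, -10.5, -2.8]
gripper_width: 0.249
grasp_force: 59.0
```

Request:
move_arm:
  rows:
    - [0.1,0,0,0,0,0,-1]
    - [0.1,0,0,0,0,0,-1]
    - [0.1,0,0,0,0,0,-1]

```text
time: 13.6
tool_pos: [0.6839, 0.0952, 0.0616]
tool_rot: [0.001, 0.717, 0.697, -0.002]
contact_force: [0.5, -10.5, -2.3]
gripper_width: 0.249
grasp_force: 58.9
```

Request:
move_arm:
  rows:
    - [0.1,0,0,0,0,0,-1]
    - [0.1,0,0,0,0,0,-1]
    - [0.1,0,0,0,0,0,-1]

```text
time: 13.85
tool_pos: [0.6839, 0.0981, 0.0615]
tool_rot: [0.001, 0.717, 0.697, -0.002]
contact_force: [-0.6, -9.5, -2.4]
gripper_width: 0.245
grasp_force: 58.9
```

Request:
move_arm:
  rows:
    - [0.1,0,0,0,0,0,-1]
    - [0.1,0,0,0,0,0,-1]

```text
time: 14.02
tool_pos: [0.684, 0.1006, 0.0617]
tool_rot: [0.001, 0.717, 0.697, -0.002]
contact_force: [0.4, -8.2, -2.3]
gripper_width: 0.25
grasp_force: 59.0
```

Request:
move_arm:
  rows:
    - [0.1,0,0,0,0,0,-1]
    - [0.1,0,0,0,0,0,-1]

```text
time: 14.18
tool_pos: [0.6842, 0.1032, 0.0619]
tool_rot: [0.001, 0.717, 0.697, -0.001]
contact_force: [-0.0, -6.9, -2.7]
gripper_width: 0.247
grasp_force: 59.0
```

Request:
move_arm:
  rows:
    - [0.1,0,0,0,0,0,-1]
    - [0.1,0,0,0,0,0,-1]

```text
time: 14.35
tool_pos: [0.6844, 0.1063, 0.0622]
tool_rot: [0.0, 0.717, 0.697, -0.0]
contact_force: [0.2, -2.8, -1.5]
gripper_width: 0.25
grasp_force: 59.0
```

Request:
move_arm:
  rows:
    - [0.1,0,0,0,0,0,-1]
    - [0,0,0,0,0,0,-1]

```text
time: 14.52
tool_pos: [0.6844, 0.1077, 0.0622]
tool_rot: [0.0, 0.717, 0.697, -0.0]
contact_force: [-0.5, -5.2, -1.0]
gripper_width: 0.248
grasp_force: 59.0
```

Request:
move_arm:
  rows:
    - [0,0,0,0,0,0,-1]

```text
time: 14.6
tool_pos: [0.6844, 0.1076, 0.0622]
tool_rot: [0.0, 0.717, 0.697, -0.0]
contact_force: [-0.4, -5.2, -0.5]
gripper_width: 0.249
grasp_force: 59.0
```

Request:
move_arm:
  rows:
    - [0.1,0,0,0,0,0,-1]
    - [0,0,0,0,0,0,-1]

```text
time: 14.77
tool_pos: [0.6844, 0.1083, 0.0621]
tool_rot: [0.0, 0.717, 0.697, -0.0]
contact_force: [0.3, -6.3, -2.4]
gripper_width: 0.248
grasp_force: 59.0
```

Request:
move_arm:
  rows:
    - [0.1,0,0,0,0,0,-1]
    - [0,0,0,0,0,0,-1]

```text
time: 14.93
tool_pos: [0.6844, 0.1091, 0.0621]
tool_rot: [0.0, 0.717, 0.697, -0.001]
contact_force: [-0.6, -5.0, -0.7]
gripper_width: 0.247
grasp_force: 59.0
```

Run:
```python
from plant import manip
from h import *
f=manip.grab_frame("top"); np.savez("pics/topC0.npz",**f)
b=f["img"].astype(int)
for r in range(168,188): print(r,"".join("R" if p[2]>1.8*max(p[0],p[1]) and p[2]>120 else ("G" if p[0]>100 and p.max()-p.min()<45 else ".") for p in b[r,355:415]))
```

```text
168 RRRRRR.............................R....RRRRRRRRRR....RRRR.G
169 RRRRRR.............................R............RRRRRRRRRR..
170 RRRRRRR............................R........................
171 RRRRRR.GGGG...GG...................R........................
172 RRRRRR.GGGGGGGGGGGGGGGGGRR.........R........................
173 RRRRRRRGGGGGGGGGGGGGGGGGRRR........R........................
174 RRRRRRR...........RRGGG.RRR........R.......................G
175 RRRRRRR...........RRGG...RRRRRRRRRRR......................GG
176 RRRRRRR...........RRGG...RRRRRRRRRRR........................
177 RRRRRRR...........RR....RRRRRRRRRRRR........................
178 RRRRRRR...........RRRRRRRRR........R........................
179 RRRRRRR............RRRRRRR.........R........................
180 RRRRRRR..............RRRR..........R........................
181 RRRRRRR............................R......................GG
182 RRRRRRR............................R......................GG
183 RRRRRRR............................R........................
184 RRRRRRR..........................R.R........................
185 RRRRRRR..........................R.R........................
186 RRRRRRR............................R........................
187 .RRRRRR...........................RR...RRRRRRRRRRRRRRRRRR...
```

Request:
move_arm:
  rows:
    - [0.1,0,0,0,0,0,-1]
    - [0,0,0,0,0,0,-1]

```text
time: 15.15
tool_pos: [0.6845, 0.1101, 0.0621]
tool_rot: [0.0, 0.717, 0.697, -0.001]
contact_force: [-0.1, -5.6, -1.8]
gripper_width: 0.246
grasp_force: 59.0
```

Request:
move_arm:
  rows:
    - [0.1,0,0,0,0,0,-1]
    - [0,0,0,0,0,0,-1]

```text
time: 15.32
tool_pos: [0.6845, 0.1108, 0.062]
tool_rot: [0.001, 0.717, 0.697, -0.001]
contact_force: [-0.2, -5.7, -2.0]
gripper_width: 0.245
grasp_force: 58.9
```

Request:
move_arm:
  rows:
    - [0.1,0,0,0,0,0,-1]
    - [0,0,0,0,0,0,-1]

```text
time: 15.48
tool_pos: [0.6845, 0.111, 0.0618]
tool_rot: [0.001, 0.717, 0.697, -0.001]
contact_force: [-0.7, -8.7, -2.1]
gripper_width: 0.249
grasp_force: 58.8
```

The force rises with the TCP held still about 22 mm after first contact, so the tray is on the stop with the catch in the notch. Backing off to mid-hole.

Request:
move_arm:
  rows:
    - [-0.15,0,0,0,0,0,-1]
    - [-0.15,0,0,0,0,0,-1]
    - [-0.15,0,0,0,0,0,-1]
    - [-0.15,0,0,0,0,0,-1]
    - [0,0,0,0,0,0,-1]
    - [0,0,0,0,0,0,-1]
    - [0,0,0,0,0,0,-1]

```text
time: 16.07
tool_pos: [0.6845, 0.107, 0.0624]
tool_rot: [-0.0, 0.717, 0.697, 0.0]
contact_force: [-0.2, 0.1, -1.5]
gripper_width: 0.244
grasp_force: 59.0
```

Run:
```python
from plant import manip
from h import *
f=manip.grab_frame("top"); np.savez("pics/topD0.npz",**f)
b=f["img"].astype(int)
for r in range(168,184): print(r,"".join("R" if p[2]>1.8*max(p[0],p[1]) and p[2]>120 else ("G" if p[0]>100 and p.max()-p.min()<45 else ".") for p in b[r,355:400]))
for n in("top","topD","topC"): # tray front's right/left edge brightness profile
    i=load(n)["img"].astype(int); c=slice(395,425) if n=="top" else slice(365,395)
    print(n,c.start,i[172:175,c,2].mean(0).astype(int).tolist()); print(i[178:186,c,1].mean(0).astype(int).tolist())
```

```text
168 .RRRRRR...........................RR...RRRRRR
169 .RRRRRR...........................RR.........
170 .RRRRRRR..........................R..........
171 RRRRRRR.GGG...GG..................R..........
172 RRRRRRR.GGGGGGGGGGGGGGGG..........R..........
173 .RRRRRRRGGGGGGGGGGGGGGGGRR........R..........
174 .RRRRRRR..........RRGGGGRRR.......R..........
175 .RRRRRRR.........RRRGGG.RRRRRRRRRRR..........
176 .RRRRRRR.........RRRGG..RRRRRRRRRRR..........
177 .RRRRRRR..........RR....RRRRRRRRRRR..........
178 .RRRRRRR..........RRRRRRRR......R.R..........
179 .RRRRRRR...........RRRRRRR......R.R..........
180 .RRRRRRR.............RRR........R.R..........
181 .RRRRRRR........................R.R..........
182 .RRRRRRR........................R.R..........
183 .RRRRRRR........................R.R..........
top 395 [214, 213, 214, 212, 212, 214, 213, 212, 205, 202, 216, 216, 208, 210, 211, 195, 175, 173, 175, 196, 212, 215, 211, 160, 147, 183, 209, 253, 251, 249]
[144, 145, 144, 145, 144, 145, 145, 146, 137, 110, 105, 117, 109, 104, 112, 99, 100, 114, 122, 114, 120, 128, 103, 44, 21, 32, 118, 238, 235, 232]
topD 365 [155, 152, 154, 163, 191, 195, 199, 203, 191, 159, 145, 155, 147, 150, 143, 150, 152, 146, 143, 143, 148, 146, 134, 103, 137, 161, 180, 185, 147, 92]
[96, 96, 96, 117, 151, 156, 157, 156, 146, 132, 129, 128, 127, 125, 125, 130, 131, 139, 141, 146, 148, 154, 97, 31, 33, 114, 143, 145, 118, 105]
topC 365 [152, 154, 156, 161, 192, 202, 200, 173, 167, 168, 154, 149, 147, 158, 153, 150, 147, 144, 143, 142, 146, 149, 147, 113, 104, 144, 179, 185, 184, 103]
[95, 96, 111, 138, 154, 157, 158, 157, 149, 136, 130, 127, 126, 121, 123, 124, 128, 140, 141, 140, 145, 147, 132, 49, 18, 61, 137, 146, 137, 110]
```

Request:
move_arm:
  rows:
    - [-0.15,0,0,0,0,0,-1]
    - [0,0,-0.2,0,0,0,-1]
    - [0,0,-0.3,0,0,0,-1]
    - [0,0,-0.3,0,0,0,-1]
    - [0,0,0,0,0,0,-1]

```text
time: 16.53
tool_pos: [0.6852, 0.1052, 0.0716]
tool_rot: [0.001, 0.717, 0.697, 0.001]
contact_force: [-0.4, 0.9, -0.8]
gripper_width: 0.245
grasp_force: 59.0
```

Request:
move_arm:
  rows:
    - [0,0,-0.4,0,0,0,-1]
    - [0,0,-0.4,0,0,0,-1]
    - [0,0,-0.4,0,0,0,-1]
    - [0,0,0,0,0,0,-1]

```text
time: 16.87
tool_pos: [0.6852, 0.1052, 0.0839]
tool_rot: [0.001, 0.717, 0.697, 0.001]
contact_force: [-0.1, -0.5, -0.6]
gripper_width: 0.248
grasp_force: 59.0
```

Request:
move_arm:
  rows:
    - [0,0,-1.5,0,0,0,-1]
    - [0,0,-3,0,0,0,-1]
    - [0,0,-3,0,0,0,-1]
    - [0,0,-2.5,0,0,0,-1]
    - [2.84,-2.32,0,0,0,0,-1]
    - [2.84,-2.32,0,0,0,0,-1]
    - [2.84,-2.32,0,0,0,0,-1]
    - [2.84,-2.32,0,0,0,0,-1]
    - [2.84,-2.32,0,0,0,0,-1]
    - [2.84,-2.32,0,0,0,0,-1]
    - [2.84,-2.32,0,0,0,0,-1]
    - [2.84,-2.32,0,0,0,0,-1]
    - [0,0,0,0,0,1.3,-1]
    - [0,0,0,0,0,0,-1]
    - [0,0,0,0,0,0,-1]
    - [0,0,0,0,0,0,-1]

```text
time: 18.2
tool_pos: [0.5059, 0.3366, 0.1828]
tool_rot: [0.0, 0.725, 0.689, 0.0]
contact_force: [-0.2, 0.0, -0.4]
gripper_width: 0.248
grasp_force: 59.2
```

Run:
```python
from plant import manip
from h import *
p,R,s=tool(); print(p,R.round(4).tolist(),s["contact_force"])
f=manip.grab_frame("wrist"); cv2.imwrite("pics/w2.png",f["img"][100:400])
a,b=load("w1")["img"],f["img"]
# compare with view after pick: handle back edge & lateral edges
for i in(a,b):
    i=i.astype(int); y=(i[...,2]>180)&(i[...,1]>140)&(i[...,0]<110)
    y[:, :260]=0; y[:,380:]=0
    for r in (160,200,230): c=np.where(y[r])[0]; print(r,c.min(),c.max(),end=" | ")
    print("top row",np.where(y[:,310:330].sum(1)>10)[0].min())
```

```text
[0.50590966 0.33659506 0.18282063] [[0.051, 0.9987, 0.0007], [0.9987, -0.051, -0.0001], [-0.0, 0.0007, -1.0]] [-0.19813947  0.00971842 -0.39875094]Traceback (most recent call last):
  File "<stdin>", line 10, in <module>
    return umr_minimum(a, axis, None, out, keepdims, initial, where)
ValueError: zero-size array to reduction operation minimum which has no identity
```

View pics/w2.png

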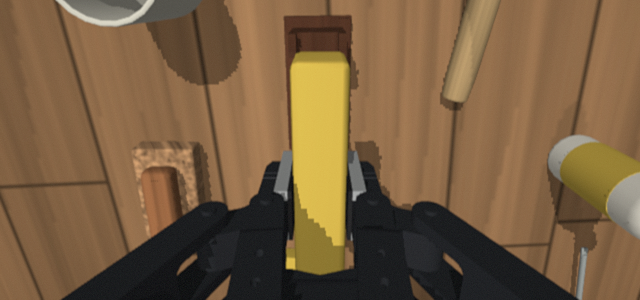

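The view matches the one just after the pick (handle at columns 292–348, back edge at row 52), so the hook hasn't slipped. Lowering it.

Request:
move_arm:
  rows:
    - [0,0,3,0,0,0,-1]
    - [0,0,3,0,0,0,-1]
    - [0,0,2,0,0,0,-1]
    - [0,0,1.5,0,0,0,-1]
    - [0,0,0.7,0,0,0,-1]
    - [0,0,0.5,0,0,0,-1]
    - [0,0,0.4,0,0,0,-1]
    - [0,0,0.3,0,0,0,-1]
    - [0,0,0,0,0,0,-1]
    - [0,0,0,0,0,0,-1]

```text
time: 19.08
tool_pos: [0.5057, 0.3376, 0.0692]
tool_rot: [0.0, 0.725, 0.689, 0.001]
contact_force: [-0.8, -0.1, -0.7]
gripper_width: 0.25
grasp_force: 59.2
```

Request:
move_arm:
  rows:
    - [0,0,0.15,0,0,0,-1]
    - [0,0,0.15,0,0,0,-1]
    - [0,0,0,0,0,0,-1]
    - [0,0,0,0,0,0,-1]

```text
time: 19.42
tool_pos: [0.5057, 0.3378, 0.0662]
tool_rot: [0.0, 0.725, 0.689, 0.001]
contact_force: [0.7, 0.4, 2.7]
gripper_width: 0.245
grasp_force: 59.6
```

Contact with the stand felt at the same height as the pick; releasing.

Request:
move_arm:
  rows:
    - [0,0,0,0,0,0,-0.3]
    - [0,0,0,0,0,0,0]
    - [0,0,0,0,0,0,0.3]
    - [0,0,0,0,0,0,0.6]
    - [0,0,0,0,0,0,0.6]
    - [0,0,-1,0,0,0,0.6]
    - [0,0,-2,0,0,0,0.6]
    - [0,0,-3,0,0,0,0.6]
    - [0,0,-3,0,0,0,0.6]
    - [0,0,-4,0,0,0,0.6]
    - [0,0,0,0,0,0,0.6]
    - [0,0,0,0,0,0,0.6]

```text
time: 20.42
tool_pos: [0.5071, 0.3384, 0.2004]
tool_rot: [0.001, 0.725, 0.689, 0.004]
contact_force: [-0.3, 0.9, -0.5]
gripper_width: 0.802
grasp_force: 0.0
```

Run:
```python
from plant import manip
from h import *
p,R,s=tool(); print(p,s["contact_force"],s["time"])
f=manip.grab_frame("wrist"); g=manip.grab_frame("scene"); np.savez("pics/sceneE0.npz",**g); T=manip.grab_frame("top")
a=cv2.resize(f["img"][80:360,220:420],None,fx=2,fy=2)
b=cv2.resize(g["img"][140:280,220:420],None,fx=2,fy=2,interpolation=cv2.INTER_CUBIC)
b2=cv2.resize(load("scene")["img"][140:280,220:420],None,fx=2,fy=2,interpolation=cv2.INTER_CUBIC)
cv2.imwrite("pics/fin.png",np.hstack([a,np.vstack([b2,b])]))
```

```text
[0.50713841 0.33839274 0.20043709] [-0.278444    0.85640503 -0.52865876] 20.4167
```

View pics/fin.png

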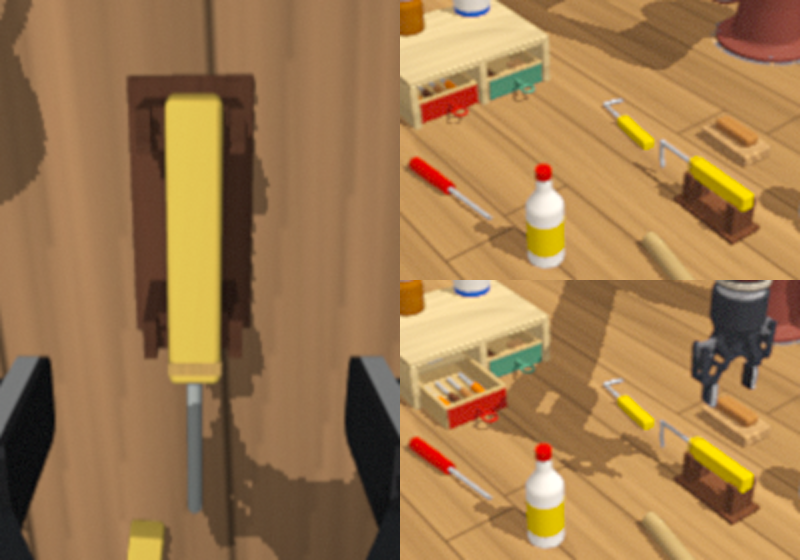

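The wrist view shows the hook seated centrally on its stand. The scene view shows the red tray pulled out, with the green tray and bystanders as they were.

```bash
python3 -c "
from plant import manip
print(manip.job_done())"
```

```text
the job is handed in; nothing more can be done
None
```

The job is handed in, verdict not shown: I dragged the red tray out with the hook until it stopped where the catch's notch should be (catch itself not visible; highest pull I read 10.5 N) and laid the hook back on its stand, with the green tray and bystanders unmoved in the final pictures.

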